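# Open the jar of binder clips

## Robot

A 6-joint arm with a two-finger parallel gripper is mounted at the origin on the work surface; the furniture and walls round the work are solid. World frame = base frame: x ahead of the robot, y to its left, z up, the work surface at z = 0. Lengths are in m, angles in rad, forces in N, time in s.
With the tool pointing down it reaches from about 0.375 to 0.9 m from the base axis. Payload 3.1 kg.
Tool frame: the origin (TCP) lies between the finger pads; the fingertips stand 17 mm ahead of it and the grasp point (between the pads) lies 2 mm behind it (robot.nose_length is the distance from the TCP to the fingertips, in m); z points along the fingers, y is the line along which they close (so a half turn about z gives the same grasp; the last joint's range is limited). The gripper opens to 87 mm and grips with 3 to 60 N. Pads are 19 mm wide; open, the fingers measure 117 mm over their backs; the gripper's body (75 mm by 190 mm) begins 51 mm behind the grasp point.
Start: joints at [0.979, 0.527, 1.433, -0, 1.181, -0.178], TCP at [0.251, 0.572, 0.24] pointing down, gripper open.
Joint ranges: [-3.08, 3.08], [-0.75, 2.2], [0.22, 2.44], [-1.43, 4.57], [0, 2.65], [-2.85, 2.85]. Speed limits (rad/s): [2.79, 2.79, 3.14, 3.14, 3.14, 3.14].

## Interface

Orientations are given as a unit quaternion [x, y, z, w].
In Python, from rig import robot, cams gives the robot as it stands.
- The arm moves only by the shell command python3 -m pendant 'ROWS' [FORCE]. ROWS is JSON, a list of rows, each an object with "jaw": the opening, from 0 (shut) to 1 (fully open); "linear": the shift along the tool's x, y, z in cm, a list of three; "twist": the turn about the tool's z in degrees. A call has 1 to 12 rows; each row shifts and turns the commanded pose from where the row before left it, along the tool's axes as they then stand; what a row does not reach is not made up. A row lasts 1/12 s, in which the tool goes at most 41.7 mm and 7.16 degrees, less where a joint would pass 70% of its speed; a pose out of reach is approached as far as the arm can. A call is refused whole if a number of a shift passes 4.17 or a number of a turn 7.16, either way. A call with a gripper value outside its range is refused whole. The fingers move at their own pace and stop on an object; FORCE is the grip in N (left out, the last holds). Time passes only in rows, so rows that do not move let the fingers close. It gives the time, the measured TCP pose, the force, the opening and the grip force at its end, in the units of the state.
- robot.get_obs(): the state, without advancing time (a new reading comes with each control period).
- cams.camera(name): name is "side" or "top"; returns a dict with "color" (384x512x3 uint8, blue, green, red), "depth" (384x512 float32, m along the optical axis (not along the pixel's ray), 0 where there is no reading), "fov_y" (degrees; the focal length in pixels is half the picture's height over the tangent of half this angle, whatever the lens; pixels are square), "cx", "cy" (the principal point, pixels), "view" (4x4, takes a point from world to camera coordinates). Camera axes: x right, y down, z forward; pixel columns grow to the right and rows downward; lengths in m; the calibration is good to about 2 mm. A picture is of the moment at which its call begins.
- robot.hand_in(): hands the job in; it is judged then, once.
The state is a dict: "time": time; "q": joint angles; "joint_velocities": joint speeds; "joint_torque": joint torques, N m; "position": TCP position; "tool_rot": TCP orientation; "ft_force": force on the tool from outside, world axes, zero at the start; "moment": the same for the moment, N m; "grip_width": finger opening in m; "grip_force": force on a finger pad.
Only numpy, scipy, OpenCV 4.12 (cv2) and the standard library are available. Lean on these libraries where they do the work, as an engineer would, in place of code of your own. Each camera call takes 0.05 s, during which the arm holds its last target. There are 200 camera calls.

## Task

Someone needs a binder clip: open the small glass jar of black binder clips, the one with the blue lid. Unscrew the lid anticlockwise (seen from above), a bit less than a quarter turn on its quick thread, until the thread lets go, lift it straight off, and set it down gently, right way up, on the round cork coaster. Leave the push-pin jar with the white lid shut and undisturbed.

Things in the scene. Friction and masses are not known exactly. Their poses are not given: they have to be found in the camera images.
- lid_blue: Blue ribbed screw lid, 56 mm across, 28 high, light, white line on top. Origin: centre of underside; z up; x along the line. Grip across the side, any yaw, 14 to 28 mm above origin. Quick thread: turned anticlockwise from above it is free from 55 to 130 degrees past its start, so turn about 80 at constant height in one grasp, then lift. Turns easily; clockwise is blocked; until free it lifts 1-3 mm.
- jar_clips: Clear glass jar 51 mm across with black binder clips inside, fixed to the desk on a dark steel foot 68 mm wide, 9 high. Origin: centre of the foot's underside; z up. Neck rim (38 mm wide) at 105 mm; the seated lid's underside is at 91 mm, its top at 119. The shut lid's x axis is within 8 degrees of the jar's. Raised 14 mm, the lid is clear of the neck.
- coaster: Round cork coaster, 100 mm in diameter and 6 mm thick, fixed flat on the desk. Origin: centre of its underside, so its top is at +6 mm.
- lid_white: White lid of the other jar, same size and thread, on a jar of the same shape that holds coloured push pins. To be left alone. Origin: centre of its underside; z up.

How it is judged:
On the way, in this order (a step that is already met when the one before it is completed fails the run):
1. the blue lid is turned by at least about 43 degrees while still seated on its jar (angle between the x axis of lid_blue and the x axis of jar_clips, either way round above 0.75 rad and z of lid_blue in the frame of jar_clips below 0.099 m and horizontal distance between lid_blue and jar_clips below 0.006 m), for 0.1 s.
2. the blue lid is lifted off, its underside at least 20 mm above where it sat (z of lid_blue in the frame of jar_clips above 0.111 m), for 0.1 s.
At the end, for the whole second after the job is handed in: The blue lid lies flat (within 10 degrees) and right way up on the cork coaster, its centre within 25 mm of the coaster's centre, at rest; the white lid is still on its jar, within 8 mm of where it was (horizontal distance between lid_blue and coaster below 0.025 m and z of lid_blue in the frame of coaster between 0.003 and 0.009 m and angle between lid_blue's own z axis and vertical below 0.17 rad and linear speed of lid_blue below 0.02 m/s and distance of lid_white from where it was at the start of the episode below 0.008 m); the robot touches nothing.
It fails at once if the white lid is displaced by more than 8 mm (distance of lid_white from where it was at the start of the episode above 0.008 m).
It fails at once if the blue lid is dropped or slammed down (faster than 0.6 m/s within 25 mm of the desk) (height (world z) of lid_blue below 0.025 m and linear speed of lid_blue above 0.6 m/s).
It also fails if it takes over 43 s, if anything falls off the work surface, if the arm or the gripper's body presses on something with over 40 N, if the wrist force passes 120 N, or if a joint passes its speed limit or range.

## Working session

There is one attempt and no reset: what is moved stays moved. The work goes in short steps, Python scripts to look and compute and a shell command to move; the robot and the scene stay as the last step left them, time stands still between calls to the robot, and variables do not carry over. Pictures are saved under pics/ and viewed, at most 10 in all, crops included, and the job is handed in when it is done.

```bash
ls; mkdir -p pics
python3 - <<'E'
from rig import robot,cams
import cv2,numpy as np
o=robot.get_obs();print({k:np.round(o[k],3).tolist() for k in('time','position','tool_rot','grip_width')})
for n in('top','side'):
    c=cams.camera(n);cv2.imwrite(f'pics/{n}0.png',c['color']);np.savez(f'{n}0.npz',**c)
    print(n,c['fov_y'],c['cx'],c['cy'],np.round(c['view'],3).tolist())
E
```

```text
pics
{'time': 0.0, 'position': [0.251, 0.572, 0.239], 'tool_rot': [0.205, 0.979, -0.001, -0.0], 'grip_width': 0.087}
top 44.178186142769086 257.0338060403798 192.21734032403413 [[-0.006, -1.0, 0.029, -0.013], [-0.998, 0.004, -0.07, 0.524], [0.07, -0.029, -0.997, 1.049], [0.0, 0.0, 0.0, 1.0]]
side 51.59483056035184 259.9484558341647 193.3013231856425 [[0.991, -0.134, -0.002, -0.53], [-0.064, -0.464, -0.884, 0.115], [0.117, 0.876, -0.468, 0.96], [0.0, 0.0, 0.0, 1.0]]
```

View pics/top0.png

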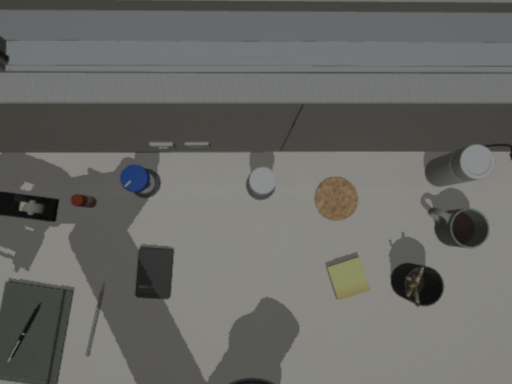

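View pics/side0.png

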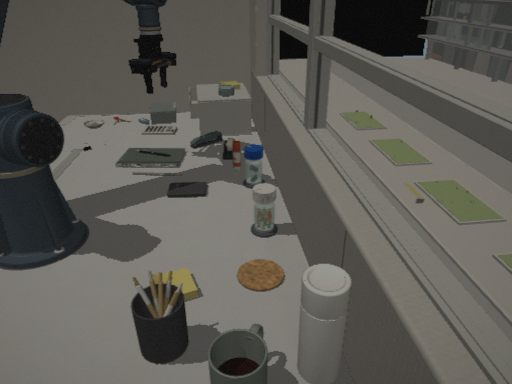

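The top view shows the blue lid at (135,179), the white lid at (262,181) and the coaster at (336,198). A ledge with a dark front occupies the rows above about 150. The side view agrees, with blue at (254,165), white at (264,195) and the coaster at (261,274).

```bash
cat > h.py <<'E'
import numpy as np,cv2
def ray(c,u,v):
    f=c['color'].shape[0]/2/np.tan(np.radians(float(c['fov_y']))/2)
    R=c['view'][:3,:3];t=c['view'][:3,3]
    return -R.T@t, R.T@np.array([(u-c['cx'])/f,(v-c['cy'])/f,1.])
def onz(c,u,v,z):
    o,d=ray(c,u,v);return o+d*(z-o[2])/d[2]
def dep(c,u,v):
    o,d=ray(c,u,v);return o+d*float(c['depth'][int(v),int(u)])
def mask(c,lo,hi):
    return cv2.inRange(cv2.cvtColor(c['color'],cv2.COLOR_BGR2HSV),lo,hi)
def big(m,box=None):
    if box: k=np.zeros_like(m);x0,y0,x1,y1=box;k[y0:y1,x0:x1]=1;m=m*k
    cs,_=cv2.findContours(m,cv2.RETR_EXTERNAL,cv2.CHAIN_APPROX_NONE)
    return max(cs,key=cv2.contourArea)
E
python3 - <<'E'
from h import *
t=dict(np.load('top0.npz'));s=dict(np.load('side0.npz'))
b=mask(t,(105,120,50),(130,255,255));k=big(b,(100,150,180,210))
(u,v),r=cv2.minEnclosingCircle(k);print('blue circ',u,v,r,onz(t,u,v,.119),'dia',np.linalg.norm(onz(t,u+r,v,.119)-onz(t,u-r,v,.119)),'dep',dep(t,u,v+3))
# top-surface pixels by depth
def topset(box,zlo,zhi):
    x0,y0,x1,y1=box
    P=np.array([dep(t,i,j) for j in range(y0,y1) for i in range(x0,x1) if t['depth'][j,i]>0]);return P[(P[:,2]>zlo)&(P[:,2]<zhi)]
for n,bx in(('blue',(110,155,165,205)),('white',(240,160,285,205))):
    P=topset(bx,.11,.13);print(n,len(P),P.mean(0),P.min(0),P.max(0),np.median(P[:,2]))
k=big(mask(t,(5,60,60),(25,255,255)),(305,170,365,230));e=cv2.fitEllipse(k);print('coaster',e,onz(t,*e[0],.006),cv2.contourArea(k))
k=big(mask(s,(5,60,60),(25,255,255)),(225,250,300,300));e=cv2.fitEllipse(k);print('coaster side',e,onz(s,*e[0],.006))
k=big(mask(s,(105,120,50),(130,255,255)),(230,130,280,170));print('blue side bbox',cv2.boundingRect(k))
M=cv2.moments(k);print(onz(s,M['m10']/M['m00'],M['m01']/M['m00'],.105))
# white line on blue
c=t['color'][165:195,120:152];print('ledge:')
for u in(60,135,200,262,336):print(u,[(v,)+tuple(np.round(dep(t,u,v)[[0,1,2]],3).tolist()) for v in(60,90,110,145,155)])
big_=cv2.resize(np.hstack([t['color'][155:210,105:185]]),None,fx=5,fy=5,interpolation=cv2.INTER_CUBIC)
big2=cv2.resize(s['color'][120:250,190:310],None,fx=3,fy=3,interpolation=cv2.INTER_CUBIC)
H=max(big_.shape[0],big2.shape[0]);pad=lambda a:np.vstack([a,np.zeros((H-a.shape[0],a.shape[1],3),np.uint8)])
cv2.imwrite('pics/z1.png',np.hstack([pad(big_),pad(big2)]))
E
```

```text
blue circ 134.10000610351562 178.33999633789062 14.152324676513672 [0.5463932  0.23681731 0.119     ] dia 0.05716346448707884 dep [0.54012236 0.23639751 0.12051593]
blue 602 [0.5472186  0.2368153  0.11799144] [0.52062257 0.20951507 0.11067174] [0.57414482 0.26406327 0.12332134] 0.11795223886330763
white 581 [ 0.54159585 -0.02496537  0.11799181] [ 0.51361267 -0.05247883  0.11050989] [0.56918221 0.00313575 0.12346235] 0.11803089092128594
coaster ((335.9977111816406, 198.55816650390625), (41.56705856323242, 42.184818267822266), 129.04055786132812) [ 0.50957293 -0.1975671   0.006     ] 1375.5
coaster side ((260.09112548828125, 274.7754821777344), (31.32593536376953, 46.34230041503906), 89.7696533203125) [ 0.50772623 -0.2044667   0.006     ]
blue side bbox (244, 145, 19, 15)
[0.54643743 0.23818318 0.105     ]
ledge:
60 [(60, 0.808, 0.409, 0.072), (90, 0.747, 0.414, 0.056), (110, 0.719, 0.439, -0.01), (145, 0.72, 0.622, -0.49), (155, 0.613, 0.433, -0.002)]
135 [(60, 0.809, 0.248, 0.073), (90, 0.748, 0.252, 0.056), (110, 0.72, 0.267, -0.013), (145, 0.719, 0.375, -0.49), (155, 0.612, 0.263, -0.002)]
200 [(60, 0.81, 0.108, 0.071), (90, 0.747, 0.109, 0.058), (110, 0.719, 0.115, -0.01), (145, 0.71, 0.154, -0.434), (155, 0.612, 0.114, 0.001)]
262 [(60, 0.811, -0.027, 0.07), (90, 0.748, -0.027, 0.057), (110, 0.72, -0.03, -0.011), (145, 0.72, -0.049, -0.498), (155, 0.612, -0.029, -0.004)]
336 [(60, 0.811, -0.19, 0.071), (90, 0.748, -0.192, 0.056), (110, 0.72, -0.204, -0.009), (145, 0.719, -0.3, -0.495), (155, 0.611, -0.201, 0.0)]
```

View pics/z1.png

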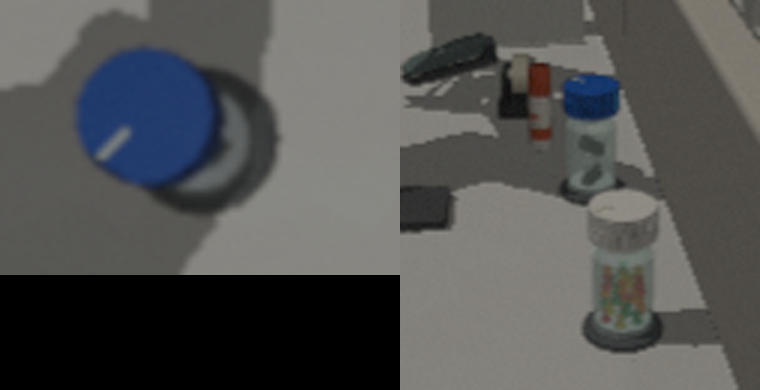

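The crop shows the blue lid's centre with its white line toward the lower left, and the clip and pin jars are clearly separate. Lid-top height (0.118), lid diameter (57 mm) and the two-view positions all agree. I'm taking blue as (0.547, 0.237) and the coaster as (0.509, -0.200). First move is the approach above the lid.

```bash
python3 -m pendant '[{"jaw":1,"linear":[-3.4,-1.6,0],"twist":0},{"jaw":1,"linear":[-3.4,-1.6,0],"twist":0},{"jaw":1,"linear":[-3.4,-1.6,0],"twist":0},{"jaw":1,"linear":[-3.4,-1.6,0],"twist":0},{"jaw":1,"linear":[-3.4,-1.6,0],"twist":0},{"jaw":1,"linear":[-3.4,-1.6,0],"twist":0},{"jaw":1,"linear":[-3.4,-1.6,0],"twist":0},{"jaw":1,"linear":[-3.4,-1.6,0],"twist":0},{"jaw":1,"linear":[-3.4,-1.6,0],"twist":0},{"jaw":1,"linear":[-3.4,-1.6,0],"twist":0},{"jaw":1,"linear":[-3.4,-1.6,0],"twist":0},{"jaw":1,"linear":[-3.1,-1.2,0],"twist":0}]' 15
python3 -m pendant '[{"jaw":1,"linear":[0,0,0],"twist":0},{"jaw":1,"linear":[0,0,0],"twist":0}]'
cat > st.py <<'E'
from rig import robot
import numpy as np,sys
from scipy.spatial.transform import Rotation as R
o=robot.get_obs();p=np.array(o['position']);r=R.from_quat(o['tool_rot'])
print('t',o['time'],'p',p.round(4),'q',np.round(o['q'],3),'F',np.round(o['ft_force'],1),'M',np.round(o['moment'],2),'w',round(o['grip_width'],4),'gf',o['grip_force'])
m=r.as_matrix();print('yaw of tool y',np.degrees(np.arctan2(m[1,1],m[0,1])),'z',m[:,2].round(4))
if len(sys.argv)>3: print('tool shift cm',(r.inv().apply(np.array(sys.argv[1:4],float)-p)*100).round(2))
E
python3 st.py 0.547 0.237 0.113
```

```text
time: 1.1
position: [0.5473, 0.235, 0.2391]
tool_rot: [0.206, 0.979, -0.0, -0.0]
ft_force: [0.7, 1.1, -0.4]
grip_width: 0.0868
grip_force: 0.0
time: 1.27
position: [0.5475, 0.2356, 0.2389]
tool_rot: [0.207, 0.978, -0.0, -0.0]
ft_force: [0.1, 0.5, -0.1]
grip_width: 0.0872
grip_force: 0.0
t 1.2667 p [0.5475 0.2356 0.2389] q [ 0.219  0.489  1.508  0.     1.145 -0.934] F [ 0.1  0.5 -0.1] M [ 0.02 -0.05  0.  ] w 0.0872 gf 0.0
yaw of tool y 66.08141885612584 z [-9.e-04  0.e+00 -1.e+00]
tool shift cm [ 0.09  0.11 12.59]
```

```bash
python3 -m pendant '[{"jaw":1,"linear":[0.1,0.1,0],"twist":0},{"jaw":1,"linear":[0,0,1],"twist":7},{"jaw":1,"linear":[0,0,1],"twist":7},{"jaw":1,"linear":[0,0,1],"twist":7},{"jaw":1,"linear":[0,0,1],"twist":7},{"jaw":1,"linear":[0,0,1],"twist":7},{"jaw":1,"linear":[0,0,1],"twist":7},{"jaw":1,"linear":[0,0,1],"twist":7},{"jaw":1,"linear":[0,0,1],"twist":7},{"jaw":1,"linear":[0,0,0],"twist":0},{"jaw":1,"linear":[0,0,0],"twist":0}]' 15 >/dev/null
python3 st.py 0.547 0.237 0.113
python3 - <<'E'
from rig import cams
import cv2,numpy as np
t=cams.camera('top')['color'][110:240,60:220];s=cams.camera('side')['color'][80:210,180:320]
cv2.imwrite('pics/a1.png',cv2.resize(np.hstack([t,s]),None,fx=2.6,fy=2.6,interpolation=cv2.INTER_CUBIC))
E
```

```text
t 2.1833 p [0.5443 0.2398 0.1591] q [0.227 0.589 1.583 0.    0.972 0.042] F [0.4 0.1 0.3] M [-0.09  0.09  0.  ] w 0.0872 gf 0.0
yaw of tool y 10.596448812862391 z [-2.2e-03 -3.0e-04 -1.0e+00]
tool shift cm [-0.32  0.22  4.61]
```

View pics/a1.png

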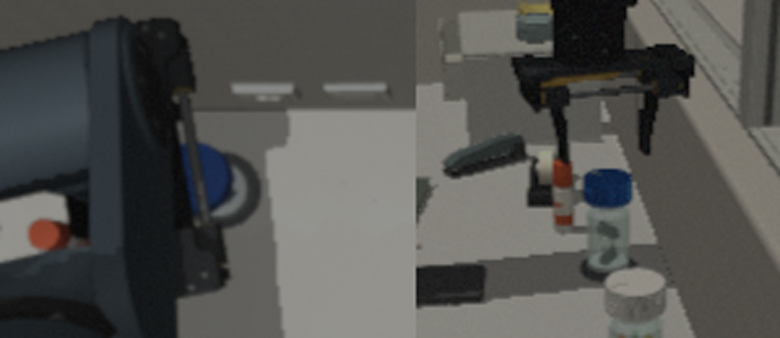

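The pictures show the open fingers straddling the blue lid along world x, just above it. I'll correct the few millimetres of offset and descend.

```bash
python3 -m pendant '[{"jaw":1,"linear":[-0.3,0.2,0],"twist":0},{"jaw":1,"linear":[0,0,1],"twist":0},{"jaw":1,"linear":[0,0,1],"twist":0},{"jaw":1,"linear":[0,0,0],"twist":0},{"jaw":1,"linear":[0,0,0],"twist":0}]' 15 >/dev/null
python3 st.py 0.547 0.237 0.113
```

```text
t 2.7 p [0.5476 0.2356 0.1383] q [0.219 0.62  1.594 0.    0.931 0.039] F [ 0.4 -0.2 -0. ] M [-0.11 -0.02 -0.02] w 0.0869 gf 0.0
yaw of tool y 10.290800927521722 z [-2.8e-03 -6.0e-04 -1.0e+00]
tool shift cm [ 0.15 -0.03  2.53]
```

```bash
python3 -m pendant '[{"jaw":1,"linear":[0.1,0,0.8],"twist":0},{"jaw":1,"linear":[0,0,0.8],"twist":0},{"jaw":1,"linear":[0,0,0.9],"twist":0},{"jaw":1,"linear":[0,0,0],"twist":0},{"jaw":1,"linear":[0,0,0],"twist":0}]' 15 >/dev/null
python3 st.py 0.547 0.237 0.113
python3 -m pendant '[{"jaw":0.6,"linear":[0,0,0],"twist":0},{"jaw":0.5,"linear":[0,0,0],"twist":0},{"jaw":0.5,"linear":[0,0,0],"twist":0},{"jaw":0.5,"linear":[0,0,0],"twist":0},{"jaw":0.5,"linear":[0,0,0],"twist":0},{"jaw":0.5,"linear":[0,0,0],"twist":0},{"jaw":0.5,"linear":[0,0,0],"twist":0},{"jaw":0.5,"linear":[0,0,0],"twist":0}]' 15 >/dev/null
python3 st.py 0.547 0.237 0.113
```

```text
t 3.1167 p [0.5476 0.2368 0.1135] q [0.221 0.656 1.609 0.    0.879 0.041] F [0.1 0.3 1.1] M [-0.07  0.05  0.02] w 0.0869 gf 0.0
yaw of tool y 10.293176995519671 z [-2.1e-03 -5.0e-04 -1.0e+00]
tool shift cm [ 0.03 -0.06  0.05]
t 3.7833 p [0.5484 0.237  0.1148] q [0.221 0.654 1.608 0.    0.879 0.041] F [ 0.8 -0.1  2.1] M [-0.04  0.05  0.02] w 0.0554 gf 15.000020116567612
yaw of tool y 10.292831424173682 z [ 3.e-04  1.e-04 -1.e+00]
tool shift cm [ 0.02 -0.14  0.18]
```

```bash
python3 -m pendant '[{"jaw":0.5,"linear":[0,0,0],"twist":-4},{"jaw":0.5,"linear":[0,0,0],"twist":-4},{"jaw":0.5,"linear":[0,0,0],"twist":-4},{"jaw":0.5,"linear":[0,0,0],"twist":-4},{"jaw":0.5,"linear":[0,0,0],"twist":-4},{"jaw":0.5,"linear":[0,0,0],"twist":-4},{"jaw":0.5,"linear":[0,0,0],"twist":-4},{"jaw":0.5,"linear":[0,0,0],"twist":-4},{"jaw":0.5,"linear":[0,0,0],"twist":-4},{"jaw":0.5,"linear":[0,0,0],"twist":-4},{"jaw":0.5,"linear":[0,0,0],"twist":0}]' >/dev/null
python3 st.py 0.547 0.237 0.113
```

```text
t 4.7 p [0.5486 0.237  0.1148] q [ 0.221  0.654  1.607 -0.     0.879 -0.658] F [0.5 0.3 1.3] M [0.   0.   0.03] w 0.0554 gf 14.998914152383804
yaw of tool y 50.35967473632612 z [ 6.e-04  1.e-04 -1.e+00]
tool shift cm [ 0.12 -0.1   0.18]
```

```bash
python3 -m pendant '[{"jaw":0.5,"linear":[0,0,0],"twist":-4},{"jaw":0.5,"linear":[0,0,0],"twist":-4},{"jaw":0.5,"linear":[0,0,0],"twist":-4},{"jaw":0.5,"linear":[0,0,0],"twist":-4},{"jaw":0.5,"linear":[0,0,0],"twist":-4},{"jaw":0.5,"linear":[0,0,0],"twist":-4},{"jaw":0.5,"linear":[0,0,0],"twist":-4},{"jaw":0.5,"linear":[0,0,0],"twist":-4},{"jaw":0.5,"linear":[0,0,0],"twist":-4},{"jaw":0.5,"linear":[0,0,0],"twist":-4},{"jaw":0.5,"linear":[0,0,0],"twist":0},{"jaw":0.5,"linear":[0,0,0],"twist":0}]' >/dev/null
python3 st.py 0.547 0.237 0.113
python3 - <<'E'
from rig import cams
import cv2,numpy as np
t=cams.camera('top')['color'][110:240,60:220];s=cams.camera('side')['color'][80:210,180:320]
cv2.imwrite('pics/a2.png',cv2.resize(np.hstack([t,s]),None,fx=2.6,fy=2.6,interpolation=cv2.INTER_CUBIC))
E
```

```text
t 5.7 p [0.5486 0.237  0.1148] q [ 0.221  0.654  1.607  0.     0.879 -1.352] F [0.7 0.6 1.8] M [0.06 0.03 0.02] w 0.0557 gf 15.000038892030716
yaw of tool y 90.12288262712103 z [ 6.e-04  1.e-04 -1.e+00]
tool shift cm [ 0.16 -0.    0.18]
```

View pics/a2.png

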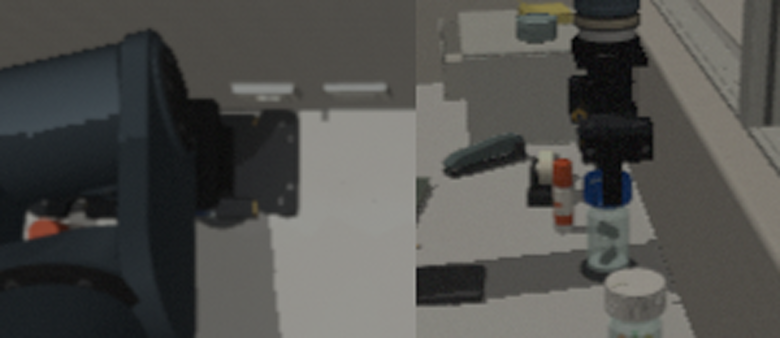

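The side crop shows the lid held by the fingers, still seated on its jar, after an 80° turn. Next is a gentle lift while watching the force.

```bash
python3 -m pendant '[{"jaw":0.5,"linear":[0,0,-0.2],"twist":0},{"jaw":0.5,"linear":[0,0,-0.2],"twist":0},{"jaw":0.5,"linear":[0,0,-0.2],"twist":0},{"jaw":0.5,"linear":[0,0,-0.2],"twist":0},{"jaw":0.5,"linear":[0,0,0],"twist":0}]' >/dev/null
python3 st.py 0.5486 0.237 0.17
```

```text
t 6.2167 p [0.5485 0.237  0.1229] q [ 0.221  0.642  1.603 -0.     0.896 -1.355] F [-0.5  1.  -1.3] M [0.   0.04 0.04] w 0.0556 gf 14.999883770942688
yaw of tool y 90.2814167264247 z [ 5.e-04  1.e-04 -1.e+00]
tool shift cm [-0.02 -0.   -4.71]
```

```bash
python3 -m pendant '[{"jaw":0.5,"linear":[0,0,-0.5],"twist":0},{"jaw":0.5,"linear":[0,0,-0.5],"twist":0},{"jaw":0.5,"linear":[0,0,-0.5],"twist":0},{"jaw":0.5,"linear":[0,0,-1],"twist":0},{"jaw":0.5,"linear":[0,0,-1.5],"twist":0},{"jaw":0.5,"linear":[0,0,-2],"twist":0},{"jaw":0.5,"linear":[0,0,-2],"twist":0},{"jaw":0.5,"linear":[0,0,-2],"twist":0},{"jaw":0.5,"linear":[0,0,0],"twist":0},{"jaw":0.5,"linear":[0,0,0],"twist":0}]' >/dev/null
python3 st.py 0.509 -0.2 0.22
python3 - <<'E'
from rig import cams
import cv2,numpy as np
s=cams.camera('side');np.savez('side1.npz',**s)
cv2.imwrite('pics/a3.png',cv2.resize(s['color'][60:230,170:340],None,fx=3,fy=3,interpolation=cv2.INTER_CUBIC))
E
```

```text
t 7.05 p [0.5491 0.2372 0.2244] q [ 0.221  0.507  1.521 -0.     1.11  -1.355] F [-0.5 -0.5 -0.6] M [ 0.01  0.02 -0.  ] w 0.0558 gf 14.99989628791809
yaw of tool y 90.29640828814195 z [ 3.7e-03  8.0e-04 -1.0e+00]
tool shift cm [  4.24 -43.7    0.39]
```

View pics/a3.png

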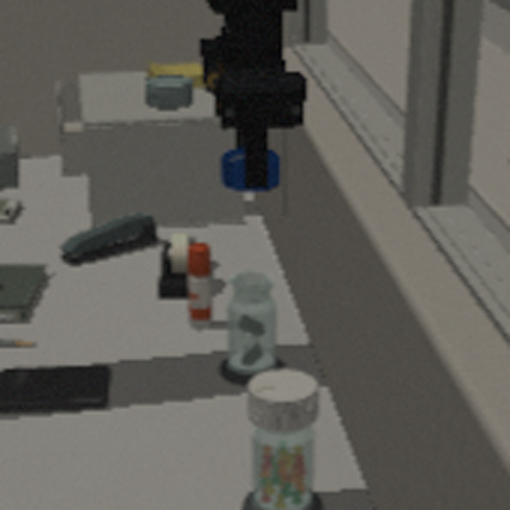

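The side crop shows the blue lid level in the fingers and the clip jar's neck bare. I'll carry it over to the coaster, passing well above the white jar.

```bash
python3 -m pendant '[{"jaw":0.5,"linear":[0.3,-2,0],"twist":0},{"jaw":0.5,"linear":[0.3,-3.5,0],"twist":0},{"jaw":0.5,"linear":[0.4,-4,0],"twist":0},{"jaw":0.5,"linear":[0.4,-4,0],"twist":0},{"jaw":0.5,"linear":[0.4,-4,0],"twist":0},{"jaw":0.5,"linear":[0.4,-4,0],"twist":0},{"jaw":0.5,"linear":[0.4,-4,0],"twist":0},{"jaw":0.5,"linear":[0.4,-4,0],"twist":0},{"jaw":0.5,"linear":[0.4,-4,0],"twist":0},{"jaw":0.5,"linear":[0.4,-4,0],"twist":0},{"jaw":0.5,"linear":[0.3,-3.5,0],"twist":0},{"jaw":0.5,"linear":[0.2,-2.5,0],"twist":0}]' >/dev/null
python3 -m pendant '[{"jaw":0.5,"linear":[0,0,0],"twist":0},{"jaw":0.5,"linear":[0,0,0],"twist":0},{"jaw":0.5,"linear":[0,0,0],"twist":0}]' >/dev/null
python3 st.py 0.509 -0.2 0.060
```

```text
t 8.35 p [ 0.5065 -0.1972  0.2214] q [-5.770e-01  4.430e-01  1.655e+00  1.000e-03  1.047e+00 -2.153e+00] F [ 0.3 -0.1  0.3] M [ 0.09 -0.03  0.01] w 0.0555 gf 15.000105947256088
yaw of tool y 90.2692344864295 z [-0.0027  0.0024 -1.    ]
tool shift cm [-0.29 -0.32 16.14]
```

```bash
python3 -m pendant '[{"jaw":0.5,"linear":[-0.3,-0.3,1],"twist":0},{"jaw":0.5,"linear":[0,0,2],"twist":0},{"jaw":0.5,"linear":[0,0,2.5],"twist":0},{"jaw":0.5,"linear":[0,0,2.5],"twist":0},{"jaw":0.5,"linear":[0,0,2.5],"twist":0},{"jaw":0.5,"linear":[0,0,2.5],"twist":0},{"jaw":0.5,"linear":[0,0,2],"twist":0},{"jaw":0.5,"linear":[0,0,1],"twist":0},{"jaw":0.5,"linear":[0,0,0.5],"twist":0},{"jaw":0.5,"linear":[0,0,0],"twist":0},{"jaw":0.5,"linear":[0,0,0],"twist":0}]' >/dev/null
python3 st.py 0.509 -0.2 0.030
python3 - <<'E'
from rig import cams
import cv2,numpy as np
s=cams.camera('side');t=cams.camera('top')
cv2.imwrite('pics/a4.png',cv2.resize(np.hstack([s['color'][190:320,190:330],t['color'][140:270,260:400]]),None,fx=2.8,fy=2.8,interpolation=cv2.INTER_CUBIC))
E
```

```text
t 9.2667 p [ 0.5111 -0.201   0.058 ] q [-0.578  0.703  1.759  0.     0.679 -2.155] F [-0.1  0.3  0.2] M [ 0.03 -0.    0.01] w 0.0556 gf 14.999973624944687
yaw of tool y 90.34312778784951 z [ 8.e-04 -5.e-04 -1.e+00]
tool shift cm [0.21 0.1  2.8 ]
```

View pics/a4.png

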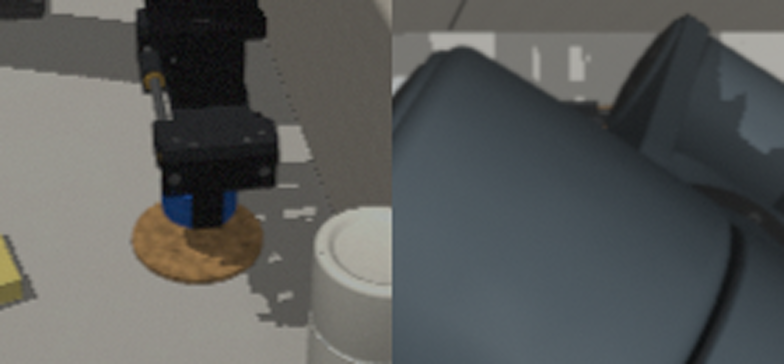

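The side crop shows the lid about 3 cm above the coaster and over its middle, allowing for the oblique view. I'll lower it slowly.

```bash
python3 -m pendant '[{"jaw":0.5,"linear":[0.2,0.1,0.5],"twist":0},{"jaw":0.5,"linear":[0,0,0.5],"twist":0},{"jaw":0.5,"linear":[0,0,0.5],"twist":0},{"jaw":0.5,"linear":[0,0,0.4],"twist":0},{"jaw":0.5,"linear":[0,0,0.3],"twist":0},{"jaw":0.5,"linear":[0,0,0.2],"twist":0},{"jaw":0.5,"linear":[0,0,0.1],"twist":0},{"jaw":0.5,"linear":[0,0,0.1],"twist":0},{"jaw":0.5,"linear":[0,0,0],"twist":0},{"jaw":0.5,"linear":[0,0,0],"twist":0}]' >/dev/null
python3 st.py 0.509 -0.2 0.030
```

```text
t 10.2 p [ 0.5086 -0.2003  0.0316] q [-0.58   0.748  1.772  0.     0.621 -2.156] F [ 0.1 -1.  -0.2] M [ 0.02  0.03 -0.04] w 0.0559 gf 14.999869465827942
yaw of tool y 90.28892871103434 z [ 1.e-04 -1.e-04 -1.e+00]
tool shift cm [-0.04  0.03  0.16]
```

```bash
python3 -m pendant '[{"jaw":0.5,"linear":[0,0,0.1],"twist":0},{"jaw":0.5,"linear":[0,0,0],"twist":0},{"jaw":0.5,"linear":[0,0,0.1],"twist":0},{"jaw":0.5,"linear":[0,0,0],"twist":0},{"jaw":0.5,"linear":[0,0,0],"twist":0}]' >/dev/null
python3 st.py 0.509 -0.2 0.030
```

```text
t 10.6167 p [ 0.5087 -0.2003  0.0298] q [-0.58   0.752  1.773  0.     0.617 -2.156] F [-0.2  0.7  1.5] M [ 0.02  0.03 -0.01] w 0.0559 gf 15.000066608190536
yaw of tool y 90.29050025935443 z [ 4.e-04 -2.e-04 -1.e+00]
tool shift cm [-0.03  0.03 -0.02]
```

```bash
python3 -m pendant '[{"jaw":0.5,"linear":[0,0,0.1],"twist":0},{"jaw":0.5,"linear":[0,0,0],"twist":0},{"jaw":0.5,"linear":[0,0,0],"twist":0}]' |grep -E "force|posi"
python3 -m pendant '[{"jaw":0.5,"linear":[0,0,0],"twist":0}]' |grep -E "force|posi"
```

```text
position: [0.5087, -0.2003, 0.0296]
ft_force: [-1.3, -0.1, 8.3]
grip_force: 15.0
position: [0.5087, -0.2003, 0.0296]
ft_force: [-2.5, 1.2, 7.5]
grip_force: 15.0
```

Force and height both show contact, with z stalled at 0.0296. I'll ease up slightly, then open and retreat.

```bash
python3 -m pendant '[{"jaw":0.5,"linear":[0,0,-0.1],"twist":0},{"jaw":0.6,"linear":[0,0,0],"twist":0},{"jaw":0.7,"linear":[0,0,0],"twist":0},{"jaw":0.8,"linear":[0,0,0],"twist":0},{"jaw":0.9,"linear":[0,0,0],"twist":0},{"jaw":1,"linear":[0,0,0],"twist":0},{"jaw":1,"linear":[0,0,0],"twist":0},{"jaw":1,"linear":[0,0,0],"twist":0}]' >/dev/null
python3 st.py
python3 -m pendant '[{"jaw":1,"linear":[0,0,-1],"twist":0},{"jaw":1,"linear":[0,0,-2],"twist":0},{"jaw":1,"linear":[0,0,-3],"twist":0},{"jaw":1,"linear":[0,0,-3],"twist":0},{"jaw":1,"linear":[0,0,-3],"twist":0},{"jaw":1,"linear":[0,0,-3],"twist":0},{"jaw":1,"linear":[0,0,-3],"twist":0},{"jaw":1,"linear":[0,0,0],"twist":0},{"jaw":1,"linear":[0,0,0],"twist":0},{"jaw":1,"linear":[0,0,0],"twist":0}]' >/dev/null
python3 st.py
python3 - <<'E'
from rig import cams
from h import *
s=cams.camera('side')
k=big(mask(s,(105,120,50),(130,255,255)),(200,200,330,320));M=cv2.moments(k);print(cv2.boundingRect(k),onz(s,M['m10']/M['m00'],M['m01']/M['m00'],.024))
cv2.imwrite('pics/a5.png',cv2.resize(s['color'][130:320,170:350],None,fx=3,fy=3,interpolation=cv2.INTER_CUBIC))
E
```

```text
t 11.6167 p [ 0.5085 -0.2002  0.0294] q [-0.58   0.752  1.773 -0.     0.617 -2.155] F [0.5 0.1 0.8] M [0.07 0.03 0.02] w 0.0835 gf 0.0
yaw of tool y 90.28864983625613 z [-2.e-04  1.e-04 -1.e+00]
t 12.45 p [ 0.5079 -0.1998  0.2096] q [-0.58   0.46   1.664 -0.     1.018 -2.155] F [-0.1 -0.7 -0.3] M [0.04 0.02 0.02] w 0.0874 gf 0.0
yaw of tool y 90.28935087188941 z [-5.e-04  3.e-04 -1.e+00]
(247, 256, 26, 26) [ 0.5065014  -0.20530433  0.024     ]
```

View pics/a5.png

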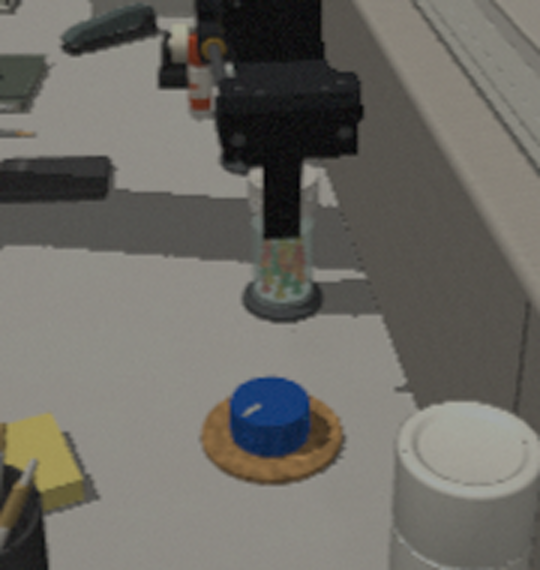

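The lid sits flat, right way up and central on the coaster, the white jar is untouched and the gripper is clear.

```bash
python3 -c "from rig import robot;print(robot.hand_in())"
```

```text
the job is handed in; nothing more can be done
None
```

I unscrewed the blue lid, lifted it off and set it right way up on the cork coaster, leaving the white-lid jar shut and undisturbed. The job was handed in after about 12.5 s, and no verdict came back.

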